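# Clamp a pipe in the jig with fingertip strokes on the wing screw

## Task

On the storeroom bench, push the copper pipe by its capped end along the clamping jig until its other end is right up against the end stop; then turn the loose wing screw clockwise (seen from above) by repeated fingertip strokes against its wings until it is screwed fully home on the pipe and turns no further. Only push with the fingertips: do not pinch the wings, take hold of the pipe or lift anything, leave the other things on the bench where they are, and end clear of everything.

Things in the scene. Friction and masses are not known exactly. Their poses are not given: they have to be found in the camera images.
- jig: fixed pipe clamping jig; dark base plate 120 (x) x 250 (y) x 14 mm. Origin: centre of its underside, right below the screw's axis; z up, y along the pipe, +y to the capped end. Pipe axis at x = 0, 55 mm above the table, held captive in two blue guide blocks (80 mm high, at y = +85 and -70 mm). Dark end stop, 84 mm high, at y = -105 to -119 mm.
- column_top (a point): centre of the top of the blue C-frame's column: in the jig's frame it fills x = -44 to -60 mm, y = -22 to +22 mm, up to 154 mm. It stands beside the wings: a finger going round the screw at the wings' tips meets it. From it an arm reaches over the pipe to x = +22 mm, y = -17 to +17 mm, its top 110 mm above the table.
- pipe (a joint): how far the pipe has been pushed along its guides towards jig -y, in m: 0 = drawn out, 0.070 = its far end against the end stop (hard stop). Slides with about 2 N of friction and stays where it is left.
- cap_face (a point): centre of the outer face of the black end cap (26 mm diameter, 10 mm long) on the pipe's jig +y end; this face is pushed towards jig -y. It lies 160 mm from the screw's axis when the pipe is home, up to 230 mm when drawn out; nothing of the jig is under it.
- wing_screw (a joint): turn of the wing screw in rad; grows clockwise seen from above. 7.0 = fully home (hard stop, pad on the pipe); starts between 0 and 2.5. At 0 (and multiples of pi) its two wings point along jig +y and -y. Goes down 8 mm a turn, takes about 0.04 N m (some 1.5 N on a wing), stays where it is left.
- hub_top (a point): centre of the top of the screw's hub (15 mm diameter), on the axis: 139 mm above the table when home, 148 mm at joint 0. Turns with the screw; y points along wing a. Two upright wings, level with it: each reaches from the hub to 40 mm from the axis, is 7 mm thick, and goes from 0 to 22 mm below this point; free air round them but for the column.
- wing_tip_a (a point): outer end of one wing, on its centre plane, 40 mm from the axis and 11 mm below the hub's top. Only the wings' flat sides that drive the screw clockwise are pushed; pressing both sides of the wings at once is a pinch
- wing_tip_b (a point): outer end of the other wing, opposite to wing a
- tube_mid (a point): point on the axis of the copper tube, 150 mm from the cap's inner face. The tube is 22 mm in diameter, 255 mm long; it is pushed by its cap, and not taken hold of.
- elbow: brass pipe elbow standing on the table, 48 mm high; bystander, origin at its underside
- tee: brass pipe tee, 44 mm high, 56 mm long; bystander, origin at its underside
- coupling: short copper coupling ring standing on end, 32 mm diameter, 34 mm high; bystander, origin at its underside
- paste_jar: white jar, 64 mm diameter, 62 mm high; bystander, origin at its underside
- carton: small red carton, 70 x 100 x 55 mm; bystander, origin at its underside
- sleeve: grey plastic sleeve standing on end, 48 mm diameter, 70 mm high; bystander, origin at its underside
- wrench: steel wrench, 180 mm long, lying flat; bystander, origin at its underside

How it is judged:
By the outcome, as a careful person would: the job done as asked, in the order asked, and still so for the second after the job is handed in, with the robot touching nothing.
It also fails if it takes over 58 s, if anything falls off the work surface, if the arm or the gripper's body presses on something with over 40 N, if the wrist force passes 120 N, or if a joint passes its speed limit or range.

## Robot

A 6-joint arm with a two-finger parallel gripper is mounted at the origin on the work surface. World frame = base frame: x ahead of the robot, y to its left, z up, the work surface at z = 0. Lengths are in m, angles in rad, forces in N, time in s.
With the tool pointing down it reaches from about 0.275 to 0.825 m from the base axis. Payload 4.9 kg.
Tool frame: the origin (TCP) lies midway between the tips of the shut fingers; the grasp point (between the pads) lies 19 mm behind it (bot.grip_depth is the distance from the TCP to the grasp point, in m); y points along the fingers, x is the direction in which the jaws open and shut, and the axes are right-handed (so a half turn about y gives the same grasp; the last joint's range is limited). The gripper opens to 85 mm and grips with 20 to 120 N. Pads are 22 mm wide; open, the fingers measure 114 mm over their backs; the gripper's body (76 mm by 85 mm) begins 54 mm behind the grasp point. The pads swing forward as they close: fully open they stand 13 mm farther back than shut.
Start: joints at [1.119, 0.326, -0.193, 1.052, 0, 1.437], TCP at [0.172, 0.522, 0.231] pointing down, gripper open.
Joint ranges: [-2.65, 2.65], [-0.97, 1.79], [-1.3, 1.35], [-1.93, 2.1], [-1.47, 1.37], [-3.14, 3.14]. Speed limits (rad/s): [2.57, 2.57, 3.14, 3.14, 3.14, 3.14].

## Interface

Orientations are given as a unit quaternion [w, x, y, z].
In Python, from cell import bot gives the robot as it stands. Calls block until the motion is done:
- bot.move_pose(position, orientation): joint-space move of the TCP to a pose.
- bot.move_linear(position, speed=0.15, rotation=None, until_force=None): straight line of the TCP; rotation=None keeps the orientation; speed is the mean speed in m/s. With until_force (N) it stops when the force on the tool has changed by that much, and returns True; else False.
- bot.goto_joints(angles): joint-space move.
- bot.set_gripper(opening, grasp_force=None): opening from 0.0 (shut) to 1.0 (fully open); grasp_force is the grip in N (None keeps the last); returns when the fingers have stopped.
- bot.wait(seconds).
- bot.solve_ik(position, orientation): joint angles nearest the present ones, or None.
- bot.camera(name): name is "scene" or "top" or "wrist"; returns the picture (480x640x3 uint8, red, green, blue); there is no depth.
- bot.calibration(name): a dict with "mtx" (3x3 intrinsics, pixels), "extrinsics" (4x4, takes a point from world to camera coordinates); the wrist camera has in their place "hand_eye" (4x4, takes a point from camera to tool coordinates, whose origin is the TCP and whose axes are the tool frame's). Camera axes: x right, y down, z forward; pixel columns grow to the right and rows downward; lengths in m; the calibration is good to about 2 mm. The wrist camera is an equidistant fisheye: a pixel r from the principal point sees the ray r / f radians off the axis. A picture is of the moment at which its call begins: read the wrist's pose just before it. calibration takes no time and is no camera call.
A pose or a line that the arm cannot do raises bot.PlanningError and nothing moves.
- bot.close_job(): hands the job in, once; it reports no verdict.
Trained networks look in the newest picture that a camera, given by its name, has taken for a name from the list of things; names that differ only in an ending like _2 or _b are one class to them, and where a whole thing is asked for, a point or a joint stands for the part that bears it (a point fixed in the world has none). Each returns a list of dicts, best first, with "confidence" (0 to 1); they miss things now and then, are a little off and sometimes report something else, mostly with a low value. They report only what shows in the picture. A call takes as long as a camera call.
- bot.search_frame(camera, thing): "bbox" ([left, top, width, height] in pixels, round what is visible of it).
Readings, each from a call of its own:
- bot.read_clock(): time.
- bot.read_joint_positions(): joint angles.
- bot.read_joint_vel(): joint speeds.
- bot.read_joint_efforts(): joint torques, N m.
- bot.read_position(): TCP position.
- bot.read_tool_rot(): TCP orientation.
- bot.read_ft_force(): force on the tool from outside, world axes, zero at the start.
- bot.read_moment(): the same for the moment, N m.
- bot.read_gripper_width(): opening from 0.0 (shut) to 1.0 (fully open).
Only numpy, scipy, OpenCV 4.12 (cv2) and the standard library are available. Lean on these libraries where they do the work, as an engineer would, in place of code of your own. Each camera call takes 0.05 s, during which the arm holds its last target.

## Working session

There is one attempt and no reset: what is moved stays moved. The work goes in short steps, each a Python script; the robot and the scene stay as the last script left them, time stands still between calls to the robot, and variables do not carry over. Pictures are saved under pics/ and viewed, and the job is handed in when it is done.

```bash
ls; mkdir -p pics; cat > h.py <<'E'
import numpy as np, cv2
from cell import bot
def snap(n,f):
    im=bot.camera(n); cv2.imwrite('pics/'+f,im[:,:,::-1]); return im
E
python3 - <<'E'
from h import *
snap('scene','s0.png');
for n in ['jig','column_top','cap_face','hub_top','wing_tip_a','tube_mid']:
    print('s',n,bot.search_frame('scene',n)[:3])
snap('top','t0.png')
for n in ['jig','column_top','cap_face','hub_top','wing_tip_a','tube_mid']:
    print('t',n,bot.search_frame('top',n)[:3])
for c in ['scene','top']: print(bot.calibration(c))
print(bot.read_clock(),bot.read_position(),bot.read_tool_rot())
E
```

```text
pics
s jig [{'bbox': [241.6, 216.5, 116.0, 108.4], 'confidence': 0.88}]
s column_top [{'bbox': [240.2, 214.8, 117.8, 107.9], 'confidence': 0.73}]
s cap_face [{'bbox': [276.9, 212.6, 77.8, 65.8], 'confidence': 0.93}]
s hub_top [{'bbox': [278.8, 214.5, 78.8, 62.8], 'confidence': 0.26}]
s wing_tip_a [{'bbox': [280.2, 230.8, 30.7, 19.8], 'confidence': 0.83}]
s tube_mid [{'bbox': [278.3, 213.2, 76.8, 67.7], 'confidence': 0.7}]
t jig [{'bbox': [283.1, 212.0, 113.3, 57.7], 'confidence': 0.67}]
t column_top [{'bbox': [283.4, 213.2, 112.1, 59.1], 'confidence': 0.71}, {'bbox': [462.6, 289.3, 26.0, 19.7], 'confidence': 0.33}]
t cap_face [{'bbox': [285.3, 230.2, 85.1, 28.6], 'confidence': 0.85}]
t hub_top [{'bbox': [343.6, 236.2, 21.9, 0.9], 'confidence': 0.57}]
t wing_tip_a [{'bbox': [341.3, 232.5, 24.5, 9.6], 'confidence': 0.57}]
t tube_mid [{'bbox': [285.0, 230.6, 86.0, 31.1], 'confidence': 0.9}]
{'mtx': array([[526.80205332,   0.        , 320.27137809],
       [  0.        , 526.80205332, 239.18157164],
       [  0.        ,   0.        ,   1.        ]]), 'extrinsics': array([[ 0.54557159,  0.83796743,  0.0127364 , -0.31185344],
       [ 0.63206507, -0.40144129, -0.66282625, -0.26619166],
       [-0.5503139 ,  0.36966941, -0.74866491,  1.57324601],
       [ 0.        ,  0.        ,  0.        ,  1.        ]])}
{'mtx': array([[480.68612063,   0.        , 328.86499741],
       [  0.        , 480.68612063, 239.6932423 ],
       [  0.        ,   0.        ,   1.        ]]), 'extrinsics': array([[ 0.02416325, -0.99952019,  0.01937866,  0.00233494],
       [-0.99490866, -0.02593987, -0.09738521,  0.5356356 ],
       [ 0.09784116, -0.01692686, -0.99505808,  1.39283383],
       [ 0.        ,  0.        ,  0.        ,  1.        ]])}
0.7 [0.17186236 0.52248779 0.23129252] [ 0.57282523 -0.57281164 -0.41459591  0.41457003]
```

```bash
python3 - <<'E'
import cv2
a=cv2.imread('pics/s0.png');b=cv2.imread('pics/t0.png')
cv2.imwrite('pics/s0c.png',cv2.resize(a[170:350,200:440],None,fx=3.3,fy=3.3,interpolation=cv2.INTER_CUBIC))
cv2.imwrite('pics/t0c.png',cv2.resize(b[180:310,250:450],None,fx=4,fy=4,interpolation=cv2.INTER_CUBIC))
E
```

```text
(no output)
```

View pics/s0.png

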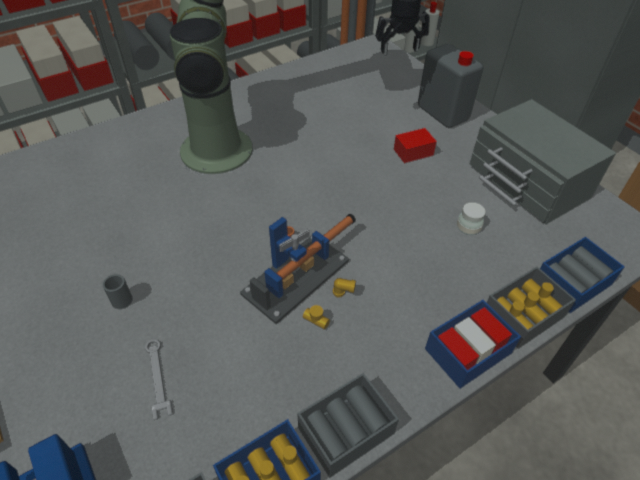

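View pics/t0.png

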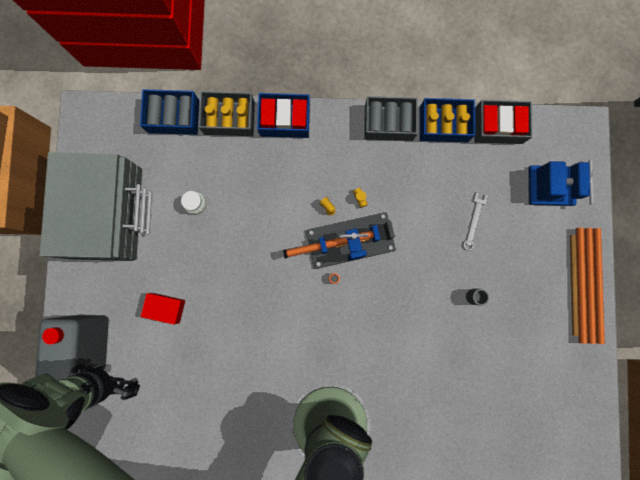

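View pics/s0c.png

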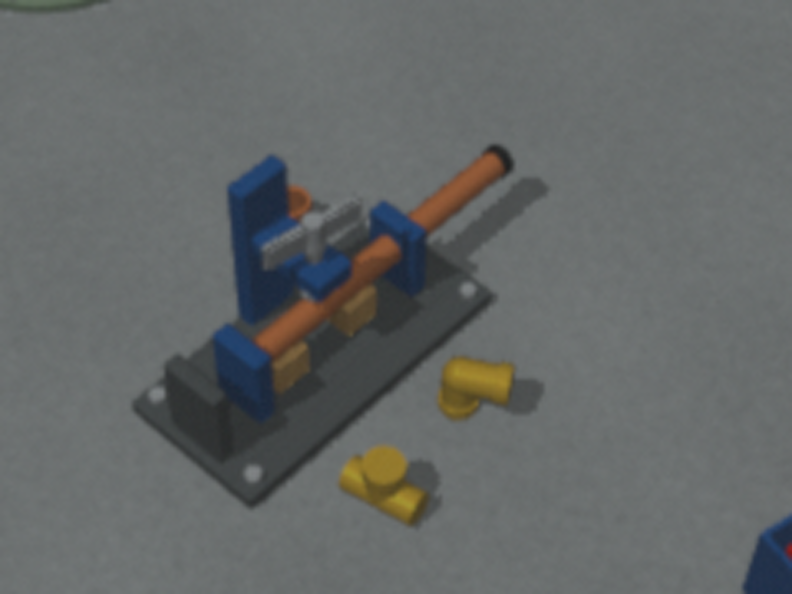

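View pics/t0c.png

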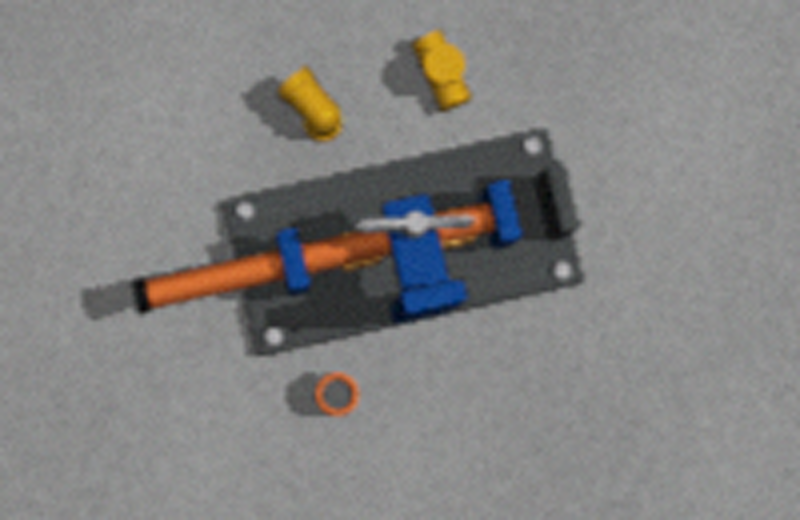

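Top view: the jig plate corners are at about (304,231), (386,212), (395,250) and (313,269), with the cap near (285,253). The wings lie almost along the image row near (354,235). I'll fit the jig pose from both views.

```bash
cat >> h.py <<'E'
def proj(c,P):
    k=bot.calibration(c); P=np.atleast_2d(P); Q=P@k['extrinsics'][:3,:3].T+k['extrinsics'][:3,3]
    q=Q@k['mtx'].T; return q[:,:2]/q[:,2:]
def jw(p,J):
    p=np.atleast_2d(p); c,s=np.cos(J[2]),np.sin(J[2])
    return np.c_[J[0]+c*p[:,0]-s*p[:,1], J[1]+s*p[:,0]+c*p[:,1], p[:,2]]
E
python3 - <<'E'
from h import *
from scipy.optimize import least_squares
T=[((.06,.125,.014),(218,203)),((.06,-.125,.014),(546,128)),((-.06,-.125,.014),(582,282)),((-.06,.125,.014),(252,355))]
S=[((-.06,-.125,.014),(135,402)),((.06,-.125,.014),(252,500)),((.06,.125,.014),(495,293))]
tp=np.array([a for a,b in T]);tx=np.array([(250+b[0]/4,180+b[1]/4) for a,b in T])
sp=np.array([a for a,b in S]);sx=np.array([(200+b[0]/3.3,170+b[1]/3.3) for a,b in S])
for w in [(1,1),(1,0),(0,1)]:
    r=least_squares(lambda J:np.r_[w[0]*(proj('top',jw(tp,J))-tx).ravel(),w[1]*(proj('scene',jw(sp,J))-sx).ravel()],[.5,-.05,.2],x_scale=[.1,.1,.1])
    print(r.x,r.fun.round(1))
    if w==(1,1):J=r.x
def ct(p):return (proj('top',jw(p,J))-[250,180])*4
def cs(p):return (proj('scene',jw(p,J))-[200,170])*3.3
for n,p in dict(hub=(0,0,.148),col=(-.052,0,.154),cap=(0,.23,.055)).items(): print(n,ct(p),cs(p))
for th in np.arange(-.1,.5,.1): print(th,[ct((s*.04*np.sin(th),s*.04*np.cos(th),.137)).round(0) for s in(1,-1)],[cs((s*.04*np.sin(th),s*.04*np.cos(th),.137)).round(0) for s in(1,-1)])
E
```

```text
[ 0.53775462 -0.04624863  0.24916231] [-0.3 -1.2 -0.9 -0.7 -0.5 -0.3  0.1  0.1 -1.3 -0.5 -0.4  0.2 -0.3 -0.9]
[ 0.53614796 -0.0474308   0.24701643] [ 0.1 -0.8 -0.5 -0.1 -0.1  0.3  0.4  0.6 -0.  -0.  -0.  -0.  -0.  -0. ]
[ 0.53950312 -0.04536489  0.24545901] [-0.  -0.  -0.  -0.  -0.  -0.  -0.  -0.  -0.6 -0.3  0.2  0.5  0.5 -0.4]
hub [[410.82038278 220.13046105]] [[313.1962667 219.4846495]]
col [[429.09609615 294.43017938]] [[257.71726415 173.95425779]]
cap [[ 90.74277746 304.30450182]] [[526.45099818 137.61829489]]
-0.1 [array([[354., 240.]]), array([[465., 203.]])] [array([[351., 195.]]), array([[275., 267.]])]
0.0 [array([[353., 235.]]), array([[467., 209.]])] [array([[355., 198.]]), array([[271., 264.]])]
0.1 [array([[352., 229.]]), array([[468., 215.]])] [array([[359., 201.]]), array([[267., 260.]])]
0.20000000000000004 [array([[351., 223.]]), array([[468., 221.]])] [array([[363., 205.]]), array([[263., 257.]])]
0.30000000000000004 [array([[351., 217.]]), array([[468., 226.]])] [array([[366., 209.]]), array([[260., 253.]])]
0.4 [array([[352., 212.]]), array([[468., 232.]])] [array([[369., 213.]]), array([[258., 249.]])]
```

```bash
cat >> h.py <<'E'
from scipy.spatial.transform import Rotation as R
J=np.array([.5378,-.0464,.247])
def quat(a):  # tool z along jig-frame heading a (angle from jig +x, ccw)
    a=a+J[2]; z=np.array([np.cos(a),np.sin(a),0]); y=np.array([0,0,-1.]); x=np.cross(y,z)
    q=R.from_matrix(np.c_[x,y,z]).as_quat(); return [float(v) for v in q[[3,0,1,2]]]
RC=.027
def fing(th,back,flip,r=RC,dz=-.017):
    """wing at joint angle th (pointing sin,cos), finger centre behind it by `back`"""
    u=np.array([np.sin(th),np.cos(th)]); d=np.array([np.cos(th),-np.sin(th)])
    p=u*r-d*back
    thj=th
    return p, -th+(np.pi if flip else 0)
def pose(th,back,flip,z,r=RC):
    p,a=fing(th,back,flip,r); return jw([p[0],p[1],z],J)[0], quat(a)
E
python3 - <<'E'
from h import *
for yc in (.26,.17):
  for a in (np.pi/2,-np.pi/2,0,np.pi):
    q=bot.solve_ik(jw([0,yc,.042],J)[0],quat(a)); print('cap',yc,round(a,2),None if q is None else np.round(q,2))
for fl in (0,1):
  for th in np.arange(.0,3.6,.5):
    p,o=pose(th,.0145,fl,.13); q=bot.solve_ik(p,o); print(fl,th,None if q is None else np.round(q,2))
E
```

```text
cap 0.26 1.57 [ 0.27  0.48 -0.52  0.58  0.    1.59]
cap 0.26 -1.57 [ 0.27  0.48 -0.52  0.58  0.   -1.55]
cap 0.26 0 [ 0.27  0.48 -0.52  0.58  0.   -3.12]
cap 0.26 3.14 [ 0.27  0.48 -0.52  0.58  0.    0.02]
cap 0.17 1.57 [ 0.09  0.47 -0.53  0.57  0.    1.41]
cap 0.17 -1.57 [ 0.09  0.47 -0.53  0.57  0.   -1.73]
cap 0.17 0 [ 0.09  0.47 -0.53  0.57  0.    2.98]
cap 0.17 3.14 [ 0.09  0.47 -0.53  0.57  0.   -0.16]
0 0.0 [-0.19  0.36 -0.42  0.79  0.    2.71]
0 0.5 [-0.17  0.38 -0.39  0.8   0.   -3.06]
0 1.0 [-0.17  0.41 -0.35  0.81  0.   -2.55]
0 1.5 [-0.18  0.43 -0.31  0.83  0.   -2.06]
0 2.0 [-0.2   0.44 -0.29  0.84  0.   -1.58]
0 2.5 [-0.22  0.45 -0.28  0.84  0.   -1.11]
0 3.0 [-0.25  0.44 -0.3   0.83  0.   -0.64]
0 3.5 [-0.27  0.42 -0.33  0.82  0.   -0.16]
1 0.0 [-0.19  0.36 -0.42  0.79  0.   -0.44]
1 0.5 [-0.17  0.38 -0.39  0.8   0.    0.08]
1 1.0 [-0.17  0.41 -0.35  0.81  0.    0.59]
1 1.5 [-0.18  0.43 -0.31  0.83  0.    1.08]
1 2.0 [-0.2   0.44 -0.29  0.84  0.    1.56]
1 2.5 [-0.22  0.45 -0.28  0.84  0.    2.03]
1 3.0 [-0.25  0.44 -0.3   0.83  0.    2.51]
1 3.5 [-0.27  0.42 -0.33  0.82  0.    2.98]
```

```bash
python3 - <<'E'
from h import *
bot.set_gripper(0.0)
bot.move_pose(jw([0,.255,.16],J)[0],quat(np.pi/2))
print(bot.read_clock(),bot.read_position(),bot.read_ft_force(),bot.read_gripper_width())
snap('wrist','w0.png'); print(bot.search_frame('wrist','cap_face')[:2],bot.search_frame('wrist','hub_top')[:2]); print(bot.calibration('wrist'))
snap('scene','s1.png')
E
```

```text
3.1083 [0.47524088 0.20169248 0.16019195] [ 1.2418843  -0.03669064 -0.01657845] -0.004454460505102414
[{'bbox': [312.2, 387.4, 13.8, 23.2], 'confidence': 0.74}] []
{'mtx': array([[371.64829954,   0.        , 316.64363159],
       [  0.        , 371.64829954, 242.46422549],
       [  0.        ,   0.        ,   1.        ]]), 'hand_eye': array([[ 9.99999867e-01,  5.15313225e-04, -3.02787522e-05,
        -1.17367076e-04],
       [ 1.75160752e-04, -2.83565067e-01,  9.58952982e-01,
        -1.42077303e-01],
       [ 4.85575158e-04, -9.58952860e-01, -2.83565120e-01,
         7.17218978e-02],
       [ 0.00000000e+00,  0.00000000e+00,  0.00000000e+00,
         1.00000000e+00]])}
```

View pics/w0.png

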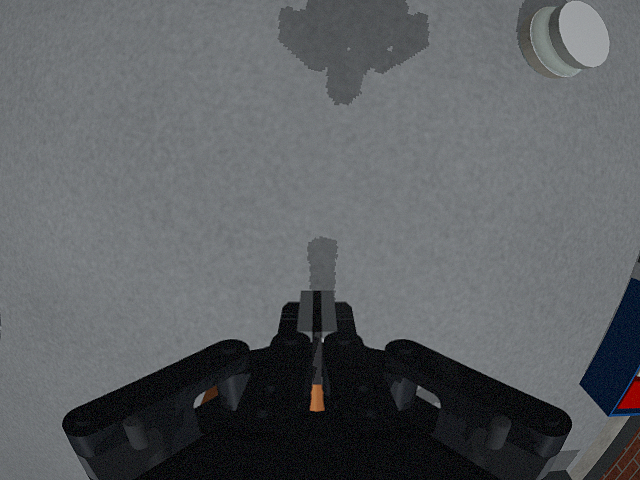

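View pics/s1.png

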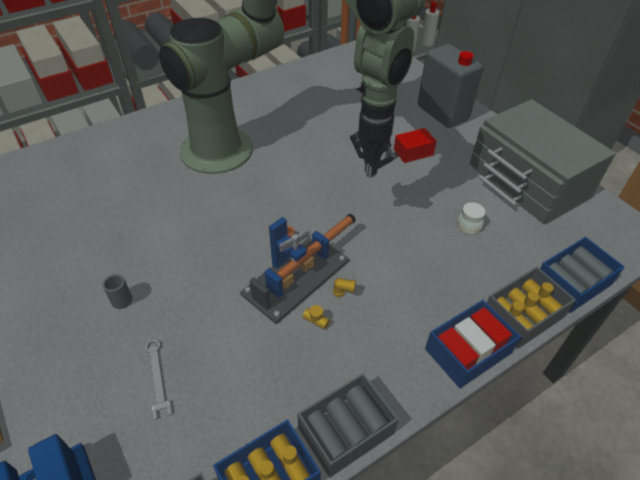

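```bash
python3 - <<'E'
from h import *
bot.move_linear(jw([0,.255,.046],J)[0],speed=.2)
print(bot.read_ft_force())
r=bot.move_linear(jw([0,.222,.046],J)[0],speed=.1,until_force=15); print(r)
r=bot.move_linear(jw([0,.150,.046],J)[0],speed=.04,until_force=15)
def loc():
    d=bot.read_position()-np.r_[J[:2],0]; c,s=np.cos(J[2]),np.sin(J[2]); return np.round([c*d[0]+s*d[1],-s*d[0]+c*d[1],d[2]],4)
print(r,loc(),bot.read_ft_force(),bot.read_clock())
bot.wait(.2);print(loc(),bot.read_ft_force())
snap('top','t1.png');snap('scene','s2.png')
E
python3 - <<'E'
import cv2
a=cv2.imread('pics/s2.png')
cv2.imwrite('pics/s2c.png',cv2.resize(a[170:350,200:440],None,fx=3.3,fy=3.3,interpolation=cv2.INTER_CUBIC))
E
```

```text
[1.03454891 0.84543366 0.19320782]
False
True [-1.000e-04  1.691e-01  4.580e-02] [-0.29886734  0.98464193  0.11095889] 5.775
[-0.0008  0.1695  0.0453] [-0.63093033  0.25305632  0.32831825]
```

View pics/s2c.png

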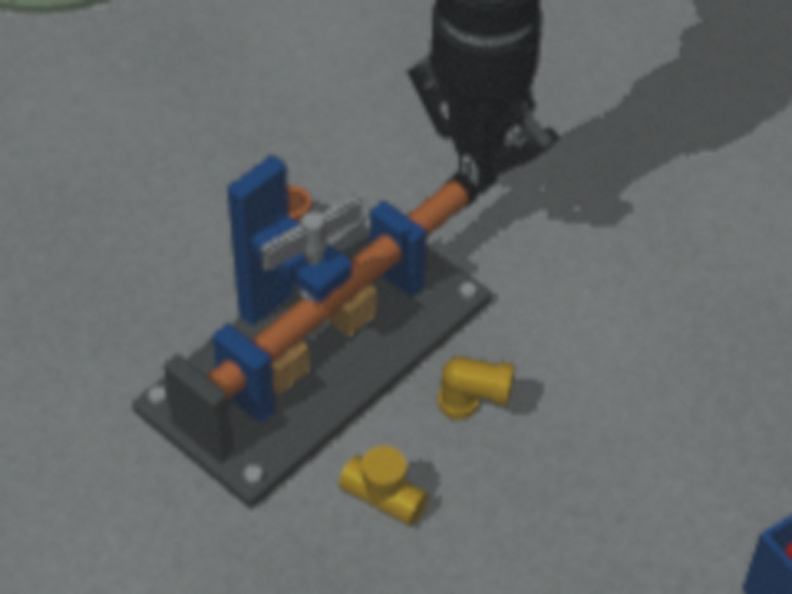

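The pipe's far end appears to touch the stop, near crop pixel (215,385). I'll push once more to confirm, then back off and take stroke 1.

```bash
cat >> h.py <<'E'
def loc():
    d=bot.read_position()-np.r_[J[:2],0]; c,s=np.cos(J[2]),np.sin(J[2]); return np.round([c*d[0]+s*d[1],-s*d[0]+c*d[1],d[2]],4)
E
python3 - <<'E'
from h import *
r=bot.move_linear(jw([0,.150,.046],J)[0],speed=.03,until_force=20)
print(r,loc(),bot.read_ft_force())
bot.move_linear(jw([0,.20,.046],J)[0],speed=.15)
bot.move_linear(jw([0,.20,.19],J)[0],speed=.25)
p,o=pose(.16,.024,1,.19)
bot.move_pose(p,o); print(loc(),bot.read_clock(),bot.read_ft_force())
snap('wrist','w1.png');snap('top','t2.png');snap('scene','s3.png')
a=cv2.imread('pics/s3.png');b=cv2.imread('pics/t2.png')
cv2.imwrite('pics/c3.png',np.hstack([cv2.resize(a[190:310,230:370],None,fx=2.8,fy=2.8),cv2.resize(b[190:310,270:410],None,fx=2.8,fy=2.8)]))
E
```

```text
True [-0.0011  0.1694  0.0451] [-0.39357061  2.19894906  0.38571337]
[-0.0198  0.0308  0.1893] 9.0417 [0.40076414 0.12763268 0.23400948]
```

View pics/w1.png

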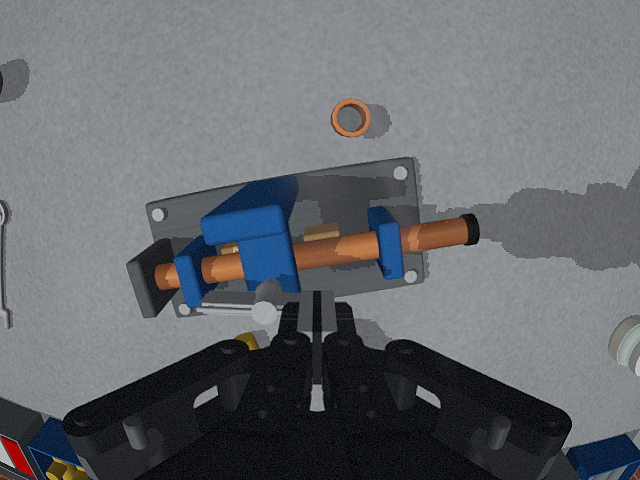

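View pics/c3.png

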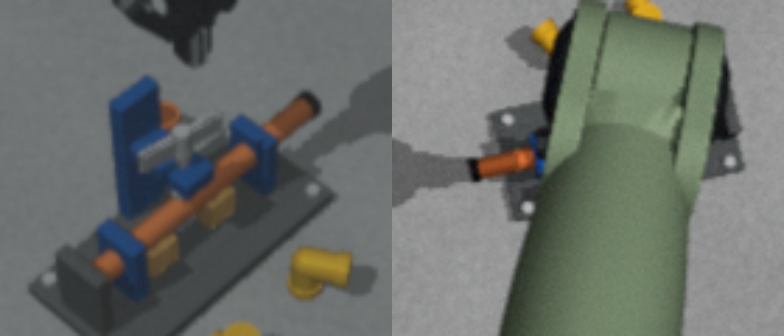

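```bash
cat >> h.py <<'E'
def wproj(P,pos,q):
    k=bot.calibration('wrist'); Rt=R.from_quat(np.r_[q[1:],q[0]]).as_matrix()
    H=k['hand_eye']; pt=(np.atleast_2d(P)-pos)@Rt; pc=(pt-H[:3,3])@H[:3,:3]
    n=np.hypot(pc[:,0],pc[:,1]); t=np.arctan2(n,pc[:,2]); f=k['mtx'][0,0]
    return np.c_[k['mtx'][0,2]+f*t*pc[:,0]/n,k['mtx'][1,2]+f*t*pc[:,1]/n]
E
python3 - <<'E'
from h import *
from scipy.optimize import least_squares
pos,q=bot.read_position(),bot.read_tool_rot()
pts=np.array([(-.06,.125,.014),(-.06,-.125,.014),(.06,.125,.014),(-.044,.022,.154),(-.044,-.022,.154),(0,.16,.055)])
ob=np.array([(415,158),(147,206),(424,281),(286,231),(203,243),(474,229)])
print(wproj(jw(pts,J),pos,q).round(0))
r=least_squares(lambda j:(wproj(jw(pts,j),pos,q)-ob).ravel(),J,x_scale=.1);print(r.x,r.fun.round(1))
Jn=r.x
for th in (0,.1,.2,.3):
  print(th,wproj(jw([(0,0,.148),(-.04*np.sin(th),-.04*np.cos(th),.148),(.04*np.sin(th),.04*np.cos(th),.148)],Jn),pos,q).round(0).tolist())
E
python3 -c "
import cv2
a=cv2.imread('pics/w1.png');cv2.imwrite('pics/w1c.png',cv2.resize(a[190:350,120:320],None,fx=3.7,fy=3.7,interpolation=cv2.INTER_CUBIC))"
```

```text
[[417. 158.]
 [145. 204.]
 [427. 284.]
 [292. 236.]
 [209. 249.]
 [476. 230.]]
[ 0.53602262 -0.04907289  0.24557508] [-1.  -2.4 -4.1 -3.9  1.1  1.6  1.   1.3  1.   2.5 -0.1 -1.5]
0 [[264.0, 311.0], [198.0, 319.0], [335.0, 301.0]]
0.1 [[264.0, 311.0], [196.0, 313.0], [336.0, 308.0]]
0.2 [[264.0, 311.0], [195.0, 307.0], [335.0, 314.0]]
0.3 [[264.0, 311.0], [195.0, 300.0], [335.0, 321.0]]
```

View pics/w1c.png

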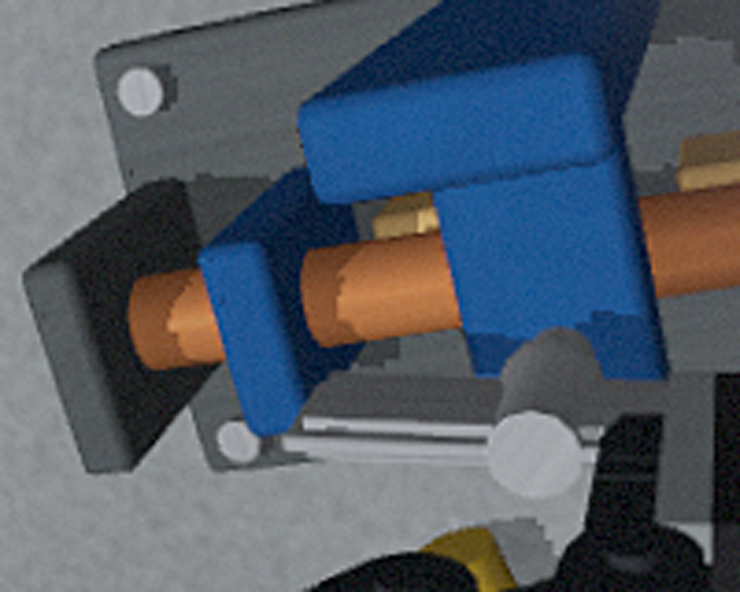

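```bash
cat >> h.py <<'E'
J=np.array([.5366,-.0477,.246])
BACK=.0145
def hz(t): return .148-.00127*t
def stroke(t0,t1,n0=0,speed=.03,lim=12):
    """from absolute joint t0 (wing under finger at t0 - n0*pi) to t1"""
    p,o=pose(t0-n0*np.pi,.024,1,.19); bot.move_pose(p,o)
    z=hz(t0)-.017
    bot.move_linear(pose(t0-n0*np.pi,.024,1,z)[0],speed=.15,until_force=8) and print('contact on descent',loc())
    n=max(2,int(np.ceil((t1-t0)/.3)))
    for i,t in enumerate(np.linspace(t0,t1,n+1)):
        p,o=pose(t-n0*np.pi,BACK,1,hz(t)-.017)
        hit=bot.move_linear(p,speed=speed,rotation=o,until_force=lim)
        print(round(t,2),hit,loc(),np.round(bot.read_ft_force(),1))
        if hit: break
    return hit,t
E
python3 - <<'E'
from h import *
h,t=stroke(.17,1.0)
print(bot.read_clock()); snap('scene','s4.png'); snap('wrist','w4.png')
a=cv2.imread('pics/s4.png');b=cv2.imread('pics/w4.png')
cv2.imwrite('pics/c4.png',np.hstack([cv2.resize(a[190:310,230:370],(420,360)),cv2.resize(b,(480,360))[:, 100:460]]))
E
```

```text
0.17 False [-0.0093  0.0289  0.131 ] [ 0.5 -0.3  0.4]
0.45 False [-0.0014  0.0307  0.1304] [-0.3 -0.2  0. ]
0.72 False [0.0069 0.0298 0.1301] [-0.1 -0.1  0.5]
1.0 False [0.0148 0.0267 0.1298] [0.9 0.9 0.6]
11.75
```

View pics/c4.png

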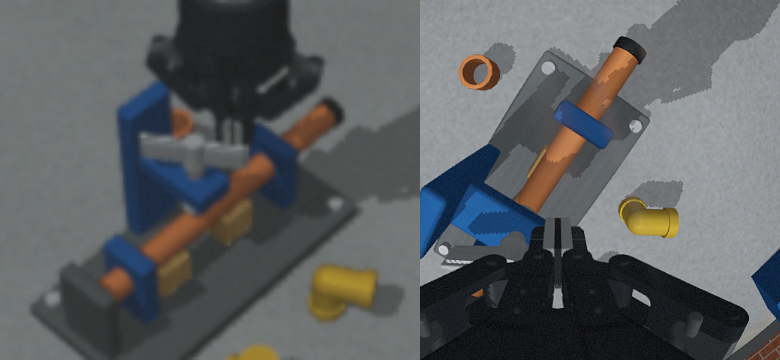

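The wings have turned with the finger, which is behind the wing near crop pixel (235,140). I'll continue this stroke.

```bash
python3 - <<'E'
from h import *
for t in np.linspace(1.0,3.35,9)[1:]:
    p,o=pose(t,BACK,1,hz(t)-.017)
    hit=bot.move_linear(p,speed=.03,rotation=o,until_force=12)
    print(round(t,2),hit,loc(),np.round(bot.read_ft_force(),1))
    if hit: break
# back off and lift
bot.move_linear(pose(t,.024,1,hz(t)-.017)[0],speed=.1)
bot.move_linear(pose(t,.024,1,.19)[0],speed=.2)
print(bot.read_clock(),bot.read_joint_positions().round(2))
bot.move_pose(*pose(.21,.024,1,.19)); print(bot.read_clock())
snap('scene','s5.png'); snap('wrist','w5.png')
pos,q=bot.read_position(),bot.read_tool_rot()
for th in (-.1,.0,.1,.2,.3): print(th,wproj(jw([(0,0,hz(3.3)),(-.04*np.sin(th),-.04*np.cos(th),hz(3.3))],J),pos,q).round(0).tolist())
a=cv2.imread('pics/s5.png');b=cv2.imread('pics/w5.png')
cv2.imwrite('pics/c5.png',np.hstack([cv2.resize(a[190:310,230:370],(380,326)),cv2.resize(b[200:363,130:340],(420,326))]))
E
```

```text
1.29 False [0.0219 0.0213 0.1294] [ 0.   0.5 -0.7]
1.59 False [0.0272 0.0141 0.129 ] [-0.2 -0.1  1. ]
1.88 False [0.03   0.0056 0.1286] [-0.5  0.1  1.1]
2.17 False [ 0.0304 -0.0034  0.1283] [ 0.4 -0.9 -0.4]
2.47 False [ 0.0281 -0.012   0.1279] [ 1.4  0.7 -0.1]
2.76 False [ 0.0234 -0.0197  0.1275] [ 0.2 -0.2 -0.4]
3.06 False [ 0.0167 -0.0256  0.1271] [ 0.4 -0.2 -0.2]
3.35 False [ 0.0086 -0.0294  0.1268] [ 0.7  0.4 -0.2]
16.1667 [-0.26  0.39 -0.21  0.97 -0.    2.84]
18.7583
-0.1 [[270.0, 311.0], [208.0, 327.0]]
0.0 [[270.0, 311.0], [206.0, 322.0]]
0.1 [[270.0, 311.0], [204.0, 316.0]]
0.2 [[270.0, 311.0], [203.0, 310.0]]
0.3 [[270.0, 311.0], [202.0, 304.0]]
```

View pics/c5.png

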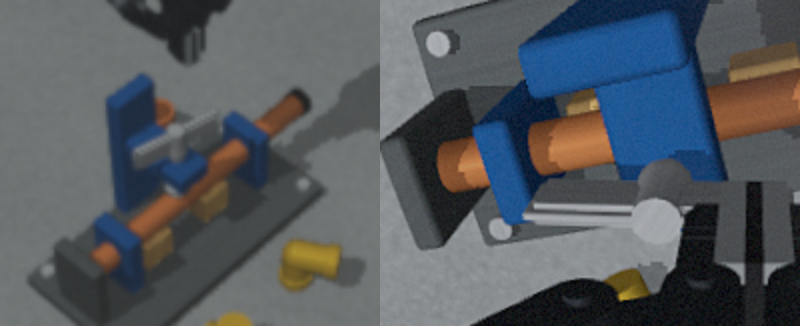

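```bash
python3 - <<'E'
from h import *
h,t=stroke(3.35,6.49,1,speed=.035)
u=t-np.pi
bot.move_linear(pose(u,.024,1,hz(t)-.017)[0],speed=.1)
bot.move_linear(pose(u,.024,1,.19)[0],speed=.2)
bot.move_pose(*pose(.21,.024,1,.19)); print(bot.read_clock())
snap('scene','s6.png'); snap('wrist','w6.png')
pos,q=bot.read_position(),bot.read_tool_rot()
for th in (.0,.1,.2,.3): print(th,wproj(jw([(0,0,hz(6.5)),(-.04*np.sin(th),-.04*np.cos(th),hz(6.5))],J),pos,q).round(0).tolist())
a=cv2.imread('pics/s6.png');b=cv2.imread('pics/w6.png')
cv2.imwrite('pics/c6.png',np.hstack([cv2.resize(a[190:310,230:370],(380,326)),cv2.resize(b[200:363,130:340],(420,326))]))
E
```

```text
3.35 False [-0.008   0.0292  0.1271] [ 0.2 -0.1  1.2]
3.64 False [0.     0.0306 0.1264] [ 0.2 -0.5  0.8]
3.92 False [0.0086 0.0294 0.126 ] [-0.3  0.8 -0. ]
4.21 False [0.0165 0.0258 0.1257] [-0.1 -0.4  0.2]
4.49 False [0.0231 0.02   0.1253] [ 0.   0.1 -0. ]
4.78 False [0.0278 0.0127 0.125 ] [0.9 1.  0.5]
5.06 False [0.0302 0.0044 0.1246] [-0.1  0.2 -0.3]
5.35 False [ 0.0302 -0.0043  0.1243] [-0.   0.1  0.3]
5.63 False [ 0.0278 -0.0127  0.1239] [-0.2  0.7 -0.5]
5.92 False [ 0.0231 -0.02    0.1235] [0.3 0.5 0.2]
6.2 False [ 0.0165 -0.0257  0.1231] [ 0.6 -0.8  0.7]
6.49 False [ 0.0087 -0.0293  0.1228] [0.1 0.6 0.9]
28.2
0.0 [[271.0, 308.0], [207.0, 318.0]]
0.1 [[271.0, 308.0], [206.0, 313.0]]
0.2 [[271.0, 308.0], [205.0, 307.0]]
0.3 [[271.0, 308.0], [204.0, 301.0]]
```

View pics/c6.png

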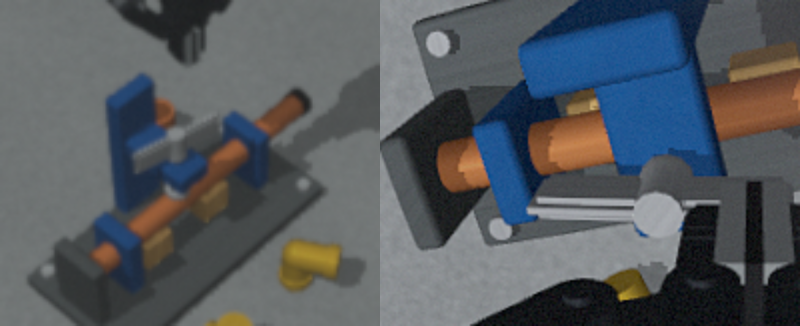

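```bash
python3 - <<'E'
from h import *
h,t=stroke(6.48,7.35,2,speed=.025,lim=15)
print(bot.read_clock())
if h:
    # press again to confirm the hard stop
    p,o=pose(7.35-2*np.pi,BACK,1,hz(7)-.017)
    print(bot.move_linear(p,speed=.02,until_force=20),loc(),bot.read_ft_force())
snap('scene','s7.png')
E
```

```text
6.48 False [-0.0087  0.0293  0.1228] [0.2 0.6 0.2]
6.77 False [-0.0002  0.0307  0.1224] [ 0.2 -0.3  0.3]
7.06 False [0.0077 0.0301 0.1218] [-3.2  1.6  1.7]
7.35 True [0.008  0.032  0.1207] [1.  1.4 0.7]
30.975
True [0.0079 0.0321 0.1198] [-0.75022364  0.46794474  1.82505545]
```

```bash
python3 - <<'E'
from h import *
u=7.0-2*np.pi
bot.move_linear(pose(u,.026,1,.122)[0],speed=.08)
bot.move_linear(pose(u,.026,1,.19)[0],speed=.2)
bot.move_pose(*pose(.21,.024,1,.19))
snap('wrist','w8.png');pos,q=bot.read_position(),bot.read_tool_rot()
for th in (.6,.7,.717,.8): print(th,wproj(jw([(0,0,.139),(-.04*np.sin(th),-.04*np.cos(th),.139)],J),pos,q).round(0).tolist())
bot.move_linear(jw([-.02,.2,.26],J)[0],speed=.2)
bot.move_pose(np.array([.30,.42,.30]),quat(np.pi/2))
snap('top','t8.png');snap('scene','s8.png');print(bot.read_clock(),bot.read_position())
a=cv2.imread('pics/s8.png');b=cv2.imread('pics/w8.png')
cv2.imwrite('pics/c8.png',np.hstack([cv2.resize(a[190:310,230:370],(380,326)),cv2.resize(b[200:363,130:340],(420,326))]))
E
```

```text
0.6 [[271.0, 308.0], [206.0, 283.0]]
0.7 [[271.0, 308.0], [209.0, 277.0]]
0.717 [[271.0, 308.0], [209.0, 276.0]]
0.8 [[271.0, 308.0], [211.0, 272.0]]
35.9667 [0.30049664 0.41955792 0.29986789]
```

View pics/c8.png

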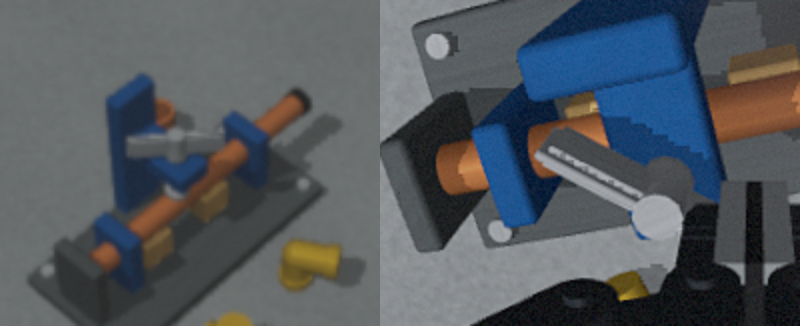

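View pics/t8.png

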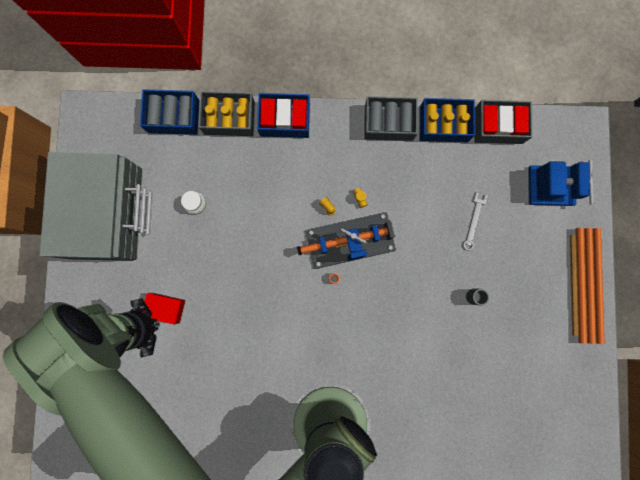

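```bash
python3 - <<'E'
from h import *
print(bot.read_ft_force()); bot.close_job()
E
```

```text
[ 0.56365767  0.37637202 -0.39319396]
the job is handed in; nothing more can be done
```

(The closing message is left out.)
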